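# Kit printed motorbike parts into two trays

## Robot

A 6-joint arm with a two-finger parallel gripper is mounted at the origin on the work surface. World frame = base frame: x ahead of the robot, y to its left, z up, the work surface at z = 0. Lengths are in m, angles in degrees, forces in N, time in s.
With the tool pointing down it reaches from about 0.25 to 0.725 m from the base axis. Payload 9.7 kg.
Tool frame: the origin (TCP) lies between the finger pads; the fingertips stand 25 mm ahead of it and the grasp point (between the pads) lies 6 mm ahead of it; z points along the fingers, y is the line along which they close (so a half turn about z gives the same grasp; the last joint's range is limited). The gripper opens to 85 mm and grips with 20 to 120 N. Pads are 22 mm wide; open, the fingers measure 114 mm over their backs; the gripper's body (76 mm by 85 mm) begins 54 mm behind the grasp point. The pads swing forward as they close: fully open they stand 13 mm farther back than shut.
Start: joints at [69.729, 4.979, 10.078, 95.1, 0, 90], TCP at [0.191, 0.516, 0.228] pointing down, gripper open.
Joint ranges: [-179.16, 179.16], [-48.56, 103.87], [-65.8, 70.77], [-126.05, 130.52], [-82.76, 87.17], [-180, 180]. Speed limits (degrees/s): [127.2, 127.2, 147.25, 180, 180, 180].

## Interface

Orientations are given as [roll, pitch, yaw] about the fixed x, y, z axes, in that order (R = Rz(yaw) Ry(pitch) Rx(roll)).
In Python, from workcell import bot gives the robot as it stands. The module is installed in compiled form; this text tells all that it offers.
- The arm moves only by the shell command python3 -m pendant 'ROWS' [FORCE]. ROWS is rows parted by semicolons, their numbers by spaces, 1 to 5 of them, each of 5 numbers: dx, dy, dz in m, then a turn about the tool's z in degrees, then the finger opening in m; each row is the pose to reach, as a shift and turn from the pose commanded when the command began, along the tool's axes at that moment; what a row does not reach only later rows make up. A row lasts 1/12 s, in which the tool goes at most 0.0417 m and 7.16 degrees, less where a joint would pass 70% of its speed; a pose out of reach is approached as far as the arm can. The fingers move at their own pace and stop on an object; FORCE is the grip in N (left out, the last holds). Time passes only in rows, so rows that do not move let the fingers close. It prints the time, the measured TCP pose, the force, the opening and the grip force at its end.
- bot.get_obs(): the state, without advancing time (a new reading comes with each control period).
- bot.camera(name): name is "side" or "top" or "wrist"; returns the picture (384x512x3 uint8, blue, green, red); there is no depth.
- bot.camera_info(name): a dict with "mtx" (3x3 intrinsics, pixels), "extrinsics" (4x4, takes a point from camera to world coordinates). Camera axes: x right, y down, z forward; pixel columns grow to the right and rows downward; lengths in m; the calibration is good to about 2 mm. The wrist camera is an equidistant fisheye: a pixel r from the principal point sees the ray r / f radians off the axis. A picture is of the moment at which its call begins: read the wrist's pose just before it. camera_info takes no time and is no camera call; for the wrist camera it gives the pose at the moment of the call.
- bot.job_done(): hands the job in; it is judged then, once.
The state is a dict: "time": time; "q": joint angles; "qd": joint speeds; "joint_efforts": joint torques, N m; "ee_pos": TCP position; "tcp_rot": TCP orientation; "wrist_force": force on the tool from outside, world axes, zero at the start; "torque": the same for the moment, N m; "opening": finger opening in m; "grasp_force": force on a finger pad.
Only numpy, scipy, OpenCV 4.12 (cv2) and the standard library are available. Lean on these libraries where they do the work, as an engineer would, in place of code of your own. Each camera call takes 0.05 s, during which the arm holds its last target. There are 200 camera calls.

## Task

Make up two kits of printed motorbike parts: first the off-road kit in the orange tray (black knobbly wheel, gold fork, red seat), and only then complete the street kit in the blue tray (white wheel, green stand). In each tray the wheel goes in the large middle bay, hub up, and each long part has a narrow end bay to itself (either end, either way round), all lying flat on the tray floor, right way up. Leave the yellow wheel, the finished model bike and the screwdriver where they are.

Things in the scene. Friction and masses are not known exactly. Their poses are not given: they have to be found in the camera images.
- wheel_black: loose printed model wheel lying flat, the black one with a knobbly tyre; tyre 60 mm diameter, 18 mm thick, with a round steel-grey hub of 20 mm diameter on its axis that stands up to 38 mm above the underside (20 mm clear above the tyre: grip it there). About 40 g. Origin: centre of the underside, z up
- wheel_white: loose printed model wheel lying flat, the white one with a smooth tyre; tyre 60 mm diameter, 18 mm thick, with a round steel-grey hub of 20 mm diameter on its axis that stands up to 38 mm above the underside (20 mm clear above the tyre: grip it there). About 40 g. Origin: centre of the underside, z up
- fork: loose model front fork lying flat: two gold tubes side by side, with black clamps; 88 mm along its x, 24 mm along its y. The black clamp block in the middle (28 mm in x, 24 mm in y, 26 mm high) is the place to grip; the rest is 12 mm high or less. About 40 g. Origin: centre of the underside, z up
- seat: loose red model seat with a black stripe on top, 88 mm along its x, 24 mm along its y, 26 mm high over the middle 50 mm, 16 mm to about 25 mm high at the ends. About 35 g. Origin: centre of the underside, z up
- stand: loose green model paddock stand, standing upright: 88 mm along its x, 24 mm along its y; its top block in the middle (36 mm in x, 24 mm in y, from 14 to 26 mm up) is the place to grip. About 35 g. Origin: centre of the underside, z up
- tray_orange: Orange plastic kit tray, fixed to the bench, 200 mm along its x, 116 mm along its y, 12 mm high, floor 3 mm thick, walls 4 mm. Two walls across it make three open bays side by side along x: the large middle bay (84 mm in x by 108 mm in y) centred on the origin, and two narrow end bays (50 mm in x by 108 mm in y) centred at x = -71 mm and x = +71 mm. Origin: centre of the underside
- tray_blue: Blue plastic kit tray, fixed to the bench, 200 mm along its x, 116 mm along its y, 12 mm high, floor 3 mm thick, walls 4 mm. Two walls across it make three open bays side by side along x: the large middle bay (84 mm in x by 108 mm in y) centred on the origin, and two narrow end bays (50 mm in x by 108 mm in y) centred at x = -71 mm and x = +71 mm. Origin: centre of the underside
- wheel_yellow: loose printed model wheel lying flat, the yellow one with a smooth tyre (a bystander among the stock); tyre 60 mm diameter, 18 mm thick, with a round steel-grey hub of 20 mm diameter on its axis that stands up to 38 mm above the underside (20 mm clear above the tyre: grip it there). About 40 g. Origin: centre of the underside, z up
- model_bike: finished black model motorbike on its stand, a bystander at the far side of the bench, about 170 mm long (its x), 75 mm wide, 102 mm high, 0.3 kg. Origin: centre of the underside
- screwdriver: red-handled screwdriver lying at the far side of the bench, a bystander, roughly 200 mm along its x. Origin: under its middle
Not all that is in view belongs to the job. What is meant by the seat is not purple, and is the larger of those in its own colour.

How it is judged (in metres and radians):
On the way, in this order (a step that is already met when the one before it is completed fails the run):
1. the orange kit is complete: black wheel, fork and seat flat in their bays and released (x of wheel_black in the frame of tray_orange between -0.017 and 0.017 m and y of wheel_black in the frame of tray_orange between -0.029 and 0.029 m and z of wheel_black in the frame of tray_orange between -0.001 and 0.006 m and angle between each of wheel_black, fork, seat's own z axis and vertical below 0.12 rad and contact force between the fingers and wheel_black below 0.2 N and linear speed of each of wheel_black, fork, seat below 0.02 m/s and angular speed of each of wheel_black, fork, seat below 0.3 rad/s and z of fork in the frame of tray_orange between -0.001 and 0.006 m and contact force between the fingers and fork below 0.2 N and z of seat in the frame of tray_orange between -0.001 and 0.006 m and contact force between the fingers and seat below 0.2 N and (((x of fork in the frame of tray_orange between 0.054 and 0.088 m and y of fork in the frame of tray_orange between -0.017 and 0.017 m) and (x of seat in the frame of tray_orange between -0.088 and -0.054 m and y of seat in the frame of tray_orange between -0.017 and 0.017 m)) or ((x of fork in the frame of tray_orange between -0.088 and -0.054 m and y of fork in the frame of tray_orange between -0.017 and 0.017 m) and (x of seat in the frame of tray_orange between 0.054 and 0.088 m and y of seat in the frame of tray_orange between -0.017 and 0.017 m)))), for 0.2 s.
2. the blue kit is complete: white wheel and stand flat in their bays and released (x of wheel_white in the frame of tray_blue between -0.017 and 0.017 m and y of wheel_white in the frame of tray_blue between -0.029 and 0.029 m and z of wheel_white in the frame of tray_blue between -0.001 and 0.006 m and angle between each of wheel_white, stand's own z axis and vertical below 0.12 rad and contact force between the fingers and wheel_white below 0.2 N and linear speed of each of wheel_white, stand below 0.02 m/s and angular speed of each of wheel_white, stand below 0.3 rad/s and z of stand in the frame of tray_blue between -0.001 and 0.006 m and contact force between the fingers and stand below 0.2 N and ((x of stand in the frame of tray_blue between 0.054 and 0.088 m and y of stand in the frame of tray_blue between -0.017 and 0.017 m) or (x of stand in the frame of tray_blue between -0.088 and -0.054 m and y of stand in the frame of tray_blue between -0.017 and 0.017 m))), for 0.2 s.
At the end, for the whole second after the job is handed in: Orange: black wheel in the middle bay, fork and seat in opposite end bays. Blue: white wheel in the middle bay, stand in an end bay. All in their bays (centre within 17 mm in x, 17 mm in y, wheels 29 mm), flat on the floor within 3 mm, upright within 0.12 rad, released, at rest (all of step 1 and all of step 2); the robot touches nothing.
It fails at once if yellow wheel moved by more than 20 mm (distance of wheel_yellow from where it was at the start of the episode above 0.02 m).
It fails at once if model bike moved by more than 20 mm (distance of model_bike from where it was at the start of the episode above 0.02 m).
It fails at once if screwdriver moved by more than 20 mm (distance of screwdriver from where it was at the start of the episode above 0.02 m).
It also fails if it takes over 106 s, if anything falls off the work surface, if the arm or the gripper's body presses on something with over 40 N, if the wrist force passes 120 N, or if a joint passes its speed limit or range.

## Working session

There is one attempt and no reset: what is moved stays moved. The work goes in short steps, Python scripts to look and compute and a shell command to move; the robot and the scene stay as the last step left them, time stands still between calls to the robot, and variables do not carry over. Pictures are saved under pics/ and viewed, at most 14 in all, crops included, and the job is handed in when it is done.

```bash
mkdir -p pics
python3 - <<'E'
from workcell import bot
import cv2
for n in("top","side"):
    i=bot.camera_info(n);print(n,i["mtx"].round(1).tolist(),i["extrinsics"].round(4).tolist())
    im=bot.camera(n);cv2.imwrite(f"pics/{n}0.png",im)
o=bot.get_obs();print(o["time"],o["ee_pos"],o["tcp_rot"],o["opening"])
E
```

```text
top [[454.6, 0.0, 255.5], [0.0, 454.6, 189.2], [0.0, 0.0, 1.0]] [[0.0136, -0.9989, 0.045, 0.505], [-0.9998, -0.0143, -0.0145, 0.0124], [0.0151, -0.0448, -0.9989, 1.0855], [0.0, 0.0, 0.0, 1.0]]
side [[499.9, 0.0, 261.0], [0.0, 499.9, 194.4], [0.0, 0.0, 1.0]] [[-0.9825, -0.1444, 0.1178, 0.412], [-0.1864, 0.7653, -0.6161, 0.7261], [-0.0012, -0.6272, -0.7788, 0.9619], [0.0, 0.0, 0.0, 1.0]]
0.1 [0.19047335 0.51573774 0.22695283] [-1.79930809e+02  1.99669755e-03  1.59730264e+02] 0.08526210301732337
```

View pics/top0.png

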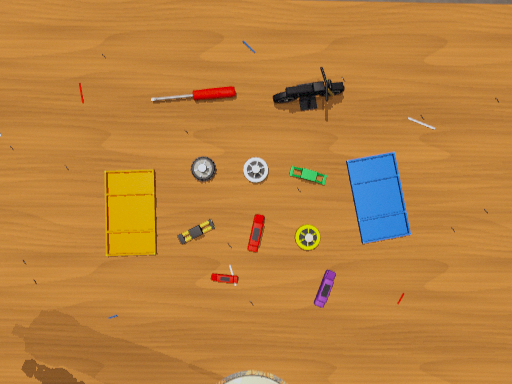

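View pics/side0.png

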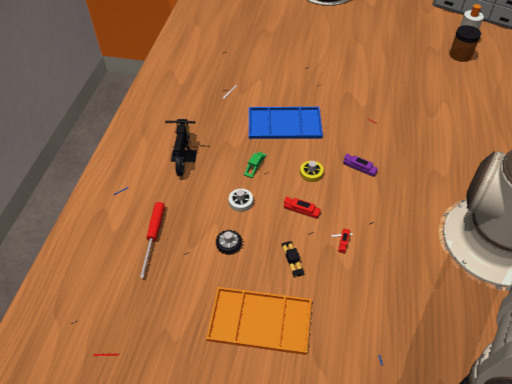

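```bash
cat > h.py <<'E'
from workcell import bot
import cv2,numpy as np
def ray(n,px,z,info=None):
    i=info or bot.camera_info(n);E=i["extrinsics"]
    p=np.asarray(px,float).reshape(1,1,2)
    d=np.append(cv2.undistortPoints(p,i["mtx"],None).ravel(),1)
    d=E[:3,:3]@d;o=E[:3,3]
    return o+d*(z-o[2])/d[2]
def rect(n,mask,z,box):
    x0,y0,x1,y1=box;m=np.zeros_like(mask);m[y0:y1,x0:x1]=mask[y0:y1,x0:x1]
    m=cv2.morphologyEx(m,cv2.MORPH_CLOSE,np.ones((5,5)))
    c=max(cv2.findContours(m,0,2)[0],key=cv2.contourArea)
    info=bot.camera_info(n)
    P=np.array([ray(n,q[0],z,info)[:2] for q in c],np.float32)
    r=cv2.minAreaRect(P*1000);B=cv2.boxPoints(r)
    e=max(B[1]-B[0],B[2]-B[1],key=np.linalg.norm)
    return np.round(r[0],1),np.round(sorted(r[1]),1),round(float(np.degrees(np.arctan2(e[1],e[0])))%180,1),np.round(cv2.fitEllipse(c)[0],1)
E
python3 - <<'E'
from h import *
im=cv2.imread("pics/top0.png");h=cv2.cvtColor(im,cv2.COLOR_BGR2HSV);H,S,V=cv2.split(h)
def m(b):return b.astype(np.uint8)*255
red=m(((H<5)|(H>174))&(S>170)); 
for n,mk,z,b in[("seat",red,.018,(235,205,280,260)),("smallred",red,.018,(200,262,245,295)),
 ("purple",m((H>130)&(H<165)&(S>80)),.018,(300,260,350,315)),
 ("green",m((H>45)&(H<85)&(S>80)),.018,(280,155,340,195)),
 ("forkdark",m(V<75),.02,(170,212,222,250)),("forkall",m((V<75)|((H>20)&(S>150))),.008,(170,212,222,250)),
 ("white",m((S<60)&(V>60)),.012,(235,150,277,190)),("black",m((S<110)&(V<230)),.012,(185,150,222,188)),
 ("yellow",m((H>24)&(H<35)&(S>150)),.012,(290,220,325,255)),
 ("orange",m((H>18)&(S>200)&(V>140)),.010,(95,160,165,265)),("blue",m((H>95)&(H<125)&(S>120)),.010,(335,145,420,250))]:
    try:print(n,*rect("top",mk,z,b))
    except Exception as e:print(n,e)
c=im[150:310,90:420];cv2.imwrite("pics/c1.png",cv2.resize(c,None,fx=2.4,fy=2.4,interpolation=2))
E
```

```text
seat [451.3  -5. ] [22.9 85. ] 168.2 [255.6 232.6]
smallred [345.4  67.4] [16.  61.2] 83.1 [224.7 277.9]
purple [ 323.9 -167.7] [26.9 86.7] 159.4 [324.6 288.2]
green [ 589.7 -125.5] [25.1 86.5] 75.1 [307.9 174.7]
forkdark [459.  125.3] [ 5.8 21.5] 41.6 [199.2 228.9]
forkall [464.7 114.1] [22.2 39. ] 117.4 [205.1 226.1]
white [600.7  -1.9] [57.1 58.7] 45.8 [255.2 169.4]
black [599.5 121.7] [56.7 57. ] 1.0 [202.7 168.4]
yellow [ 443.6 -126.1] [56.7 58.7] 0.6 [307.2 236.8]
orange [495.4 292.8] [117.  201.4] 2.5 [128.9 212.3]
blue [ 538.6 -294.5] [117.6 199.1] 11.2 [378.  197.5]
```

View pics/c1.png

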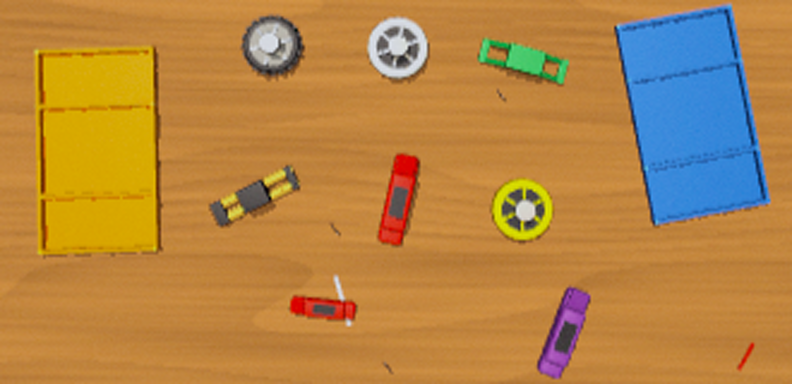

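The crop shows three seat-like parts. The large red one is at top pixel (256,233), 85 mm long. The small red one is at (225,278), 61 mm, and the purple one at (325,288), 87 mm. The seat meant is the large red one: it isn't purple, and it's the larger of the two reds. The fork block is at crop (255,195), and the hubs are at crop (268,42) for black and (398,46) for white.

```bash
cat >> h.py <<'E'
def go(x,y,z,yaw):
    o=bot.get_obs();p=o["ee_pos"];r=np.radians(o["tcp_rot"][2])
    d=np.array([x,y])-p[:2];tx=[np.cos(r),np.sin(r)];ty=[np.sin(r),-np.cos(r)]
    t=(o["tcp_rot"][2]-yaw+180)%360-180
    print("rel",round(float(d@tx),4),round(float(d@ty),4),"dz",round(p[2]-z,4),"turn",round(t,1),"rows",round(max(np.linalg.norm(d)/.0417,abs(t)/7.16),1))
E
python3 - <<'E'
from h import *
for n,p,z in[("blackhub",(201.7,167.5),.038),("whitehub",(255.8,169.2),.038),("fork",(196.2,231.2),.026),("stand",(90+527/2.4,150+58/2.4),.026)]:print(n,ray("top",p,z).round(4))
go(.6,.122,.11,120)
for n in["tray"]:
  # orange corners on crop, plane z=.012
  for c in[(37,47),(155,46),(160,250),(40,255),(616,27),(731,7),(770,203),(655,224)]:print(ray("top",(90+c[0]/2.4,150+c[1]/2.4),.012)[:2].round(4))
E
```

```text
blackhub [0.6006 0.1221 0.038 ]
whitehub [ 0.5985 -0.0028  0.038 ]
fork [0.4533 0.1333 0.026 ]
stand [ 0.5898 -0.1291  0.026 ]
rel -0.5206 -0.2275 dz 0.117 turn 39.7 rows 13.6
[0.5946 0.3513]
[0.5973 0.2358]
[0.3978 0.2262]
[0.3916 0.3426]
[ 0.623 -0.219]
[ 0.6447 -0.3335]
[ 0.4512 -0.3721]
[ 0.4292 -0.2584]
```

```bash
python3 -m pendant '-0.036 -0.016 0 0 0.05;-0.072 -0.032 0 0 0.05;-0.108 -0.048 0 0 0.05;-0.144 -0.063 0 0 0.05;-0.18 -0.079 0 0 0.05' 30; python3 -m pendant '-0.036 -0.016 0 0 0.05;-0.072 -0.032 0 0 0.05;-0.108 -0.048 0 0 0.05;-0.144 -0.063 0 0 0.05;-0.18 -0.079 0 0 0.05'; python3 -c "
from h import *
go(.6,.122,.06,125)"
```

```text
time: 0.52
ee_pos: [0.3329, 0.378, 0.2273]
tcp_rot: [-180.0, -0.0, 159.8]
wrist_force: [-0.1, 0.9, 0.2]
opening: 0.0502
grasp_force: 0.0
time: 0.93
ee_pos: [0.4745, 0.2413, 0.2274]
tcp_rot: [-180.0, -0.0, 159.7]
wrist_force: [0.2, 0.9, -0.1]
opening: 0.0498
grasp_force: 0.0
rel -0.159 -0.0684 dz 0.1674 turn 34.7 rows 4.8
```

```bash
python3 -m pendant '-0.032 -0.0137 0.015 7 0.05;-0.064 -0.0274 0.03 14 0.05;-0.096 -0.041 0.05 21 0.05;-0.128 -0.055 0.07 28 0.05;-0.159 -0.0684 0.08 34.7 0.05'; python3 -m pendant '0 0 0 0 0.05;0 0 0 0 0.05'; python3 -c "
from h import *
cv2.imwrite('pics/w1.png',bot.camera('wrist'))
go(.6005,.122,.045,125)"
```

```text
time: 1.35
ee_pos: [0.5992, 0.122, 0.1446]
tcp_rot: [-179.8, -0.1, 124.7]
wrist_force: [-0.3, 0.4, -0.3]
opening: 0.05
grasp_force: 0.0
time: 1.52
ee_pos: [0.5991, 0.1222, 0.1456]
tcp_rot: [-179.8, -0.1, 124.9]
wrist_force: [0.1, -0.6, 0.1]
opening: 0.0498
grasp_force: 0.0
rel -0.002 0.0007 dz 0.1018 turn 0.0 rows 0.1
```

View pics/w1.png

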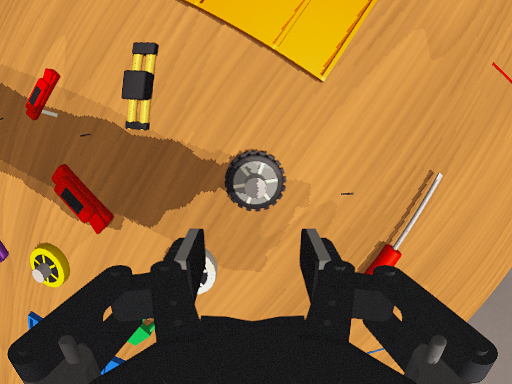

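The wrist view shows the black wheel at (255,182), centred between the fingers at (185–320). I'll go down and grip the hub.

```bash
python3 -m pendant '-0.001 0 0.035 0 0.05;-0.001 0 0.07 0 0.05;-0.001 0 0.1 0 0.05;-0.001 0 0.102 0 0.05;-0.001 0 0.102 0 0.05'; python3 -m pendant '0 0 0 0 0;0 0 0 0 0;0 0 0 0 0;0 0 0 0 0;0 0 0 0 0' 30;python3 -m pendant '0 0 -0.02 0 0;0 0 -0.04 0 0;0 0 -0.07 0 0;0 0 -0.07 0 0'; python3 -c "
from h import *
go(.4953,.2905,.115,125)"
```

```text
time: 1.98
ee_pos: [0.5981, 0.1237, 0.0452]
tcp_rot: [-179.9, -0.1, 125.1]
wrist_force: [-0.4, 0.5, 0.8]
opening: 0.0499
grasp_force: 0.0
time: 2.4
ee_pos: [0.6001, 0.123, 0.0467]
tcp_rot: [179.9, 0.0, 125.0]
wrist_force: [-0.2, 0.2, 0.9]
opening: -0.0
grasp_force: 0.0
time: 2.73
ee_pos: [0.6016, 0.1233, 0.1219]
tcp_rot: [179.6, 0.2, 125.0]
wrist_force: [1.3, 0.6, 1.1]
opening: -0.0001
grasp_force: 0.0
rel 0.198 0.0089 dz 0.0069 turn 0.0 rows 4.8
```

```bash
python3 -c "
from h import *
i=bot.camera_info('wrist');print(i['mtx'].round(1).tolist(),i['extrinsics'].round(3).tolist())
im=bot.camera('wrist');cv2.imwrite('pics/w2.png',im)
im=bot.camera('side');cv2.imwrite('pics/s2.png',cv2.resize(im[150:350,130:400],None,fx=2.5,fy=2.5))"
```

```text
[[297.3, 0.0, 252.1], [0.0, 297.3, 190.6], [0.0, 0.0, 1.0]] [[0.82, 0.55, 0.162, 0.562], [0.573, -0.789, -0.22, 0.18], [0.007, 0.274, -0.962, 0.268], [0.0, 0.0, 0.0, 1.0]]
```

View pics/w2.png

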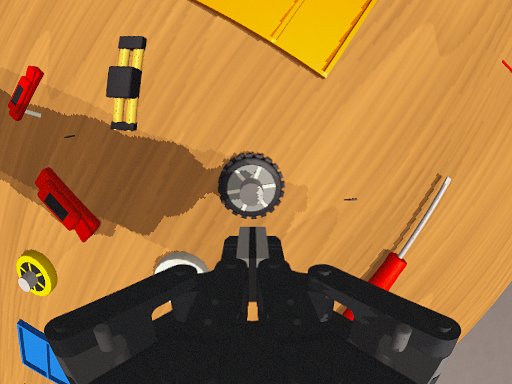

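View pics/s2.png

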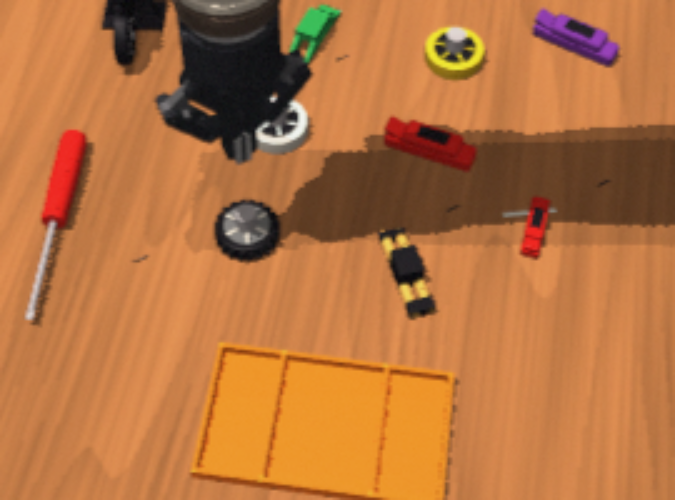

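The side view shows the black wheel at crop (248,230), untouched. The wrist view puts it at (251,188), ahead of the fingertips at (252,240). I'll check its position across all three views.

```bash
cat >> h.py <<'E'
def wray(px,z,i=None):
    i=i or bot.camera_info("wrist");K=i["mtx"];E=i["extrinsics"]
    n=cv2.fisheye.undistortPoints(np.array(px,float).reshape(1,1,2),K,np.zeros(4)).ravel()
    d=E[:3,:3]@np.append(n,1);o=E[:3,3];return o+d*(z-o[2])/d[2]
E
python3 - <<'E'
from h import *
i=bot.camera_info("wrist");o=bot.get_obs();print(o["ee_pos"],o["tcp_rot"])
for z in(0,.018,.038):print(z,wray((251,186),z,i).round(4),ray("side",(229.2,242),z).round(4),ray("top",(202.7,168.4),z).round(4))
print(wray((251,192),.038,i).round(4))
c=np.linalg.inv(i["extrinsics"])@np.append(o["ee_pos"]+[0,0,-.02],1);print("tip in cam",c.round(4))
E
```

```text
[0.60042567 0.12306701 0.11728266] [1.79842229e+02 6.80719100e-02 1.25027826e+02]
0 [0.6017 0.1221 0.    ] [0.6031 0.1166 0.    ] [0.6019 0.1236 0.    ]
0.018 [0.599  0.1261 0.018 ] [0.5995 0.128  0.018 ] [0.6003 0.1218 0.018 ]
0.038 [0.5959 0.1304 0.038 ] [0.5956 0.1407 0.038 ] [0.5985 0.1197 0.038 ]
[0.5987 0.1264 0.038 ]
tip in cam [-0.0013  0.0208  0.1788  1.    ]
```

Run:
```python
from h import *
a=cv2.imread('pics/side0.png')[180:265,205:335];b=bot.camera('side')[180:265,205:335]
c=cv2.imread('pics/w2.png')[140:225,205:335];d=bot.camera('wrist')[215:300,0:130]
r=lambda x:cv2.resize(x,(390,255),interpolation=2)
cv2.imwrite('pics/cmp.png',np.vstack([np.hstack([r(a),r(b)]),np.hstack([r(c),r(d)])]))
```

```text
(no output)
```

View pics/cmp.png

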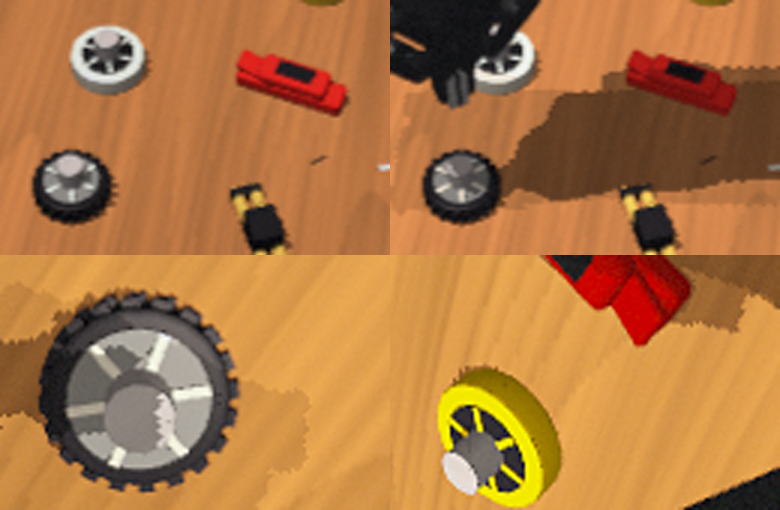

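Run:
```python
from h import *
o=bot.get_obs();print(o["ee_pos"],o["opening"])
for z in(.07,.08,.09,.1,.11,.12):print(z,ray("side",(226.7,213.5),z).round(4),wray((252,228),z).round(4))
```

```text
[0.5993214  0.12282509 0.11497478] 4.866492495789261e-05
0.07 [0.6117 0.0883 0.07  ] [0.6073 0.1133 0.07  ]
0.08 [0.6095 0.0955 0.08  ] [0.6049 0.1167 0.08  ]
0.09 [0.6072 0.1026 0.09  ] [0.6025 0.1202 0.09  ]
0.1 [0.605  0.1098 0.1   ] [0.6001 0.1237 0.1   ]
0.11 [0.6028 0.1169 0.11  ] [0.5977 0.1272 0.11  ]
0.12 [0.6005 0.1241 0.12  ] [0.5953 0.1306 0.12  ]
```

The fingertips appear to sit only about 5–15 mm ahead of the TCP, less than the 25 mm stated. At 45 mm they closed above the hub. I'll go down lower in steps and watch the force.

```bash
python3 -m pendant '0 0 0 0 0.05;0 0 0.03 0 0.05;0 0 0.06 0 0.05;0 0 0.074 0 0.05;0 0 0.077 0 0.05' 25; python3 -m pendant '0 0 0.003 0 0.05;0 0 0.004 0 0.05;0 0 0.004 0 0.05'
python3 - <<'E'
from h import *
a=bot.camera('side')[190:270,180:290];b=bot.camera('wrist')[150:270,170:335]
cv2.imwrite('pics/d1.png',np.hstack([cv2.resize(a,(400,291)),cv2.resize(b,(400,291))]))
E
```

```text
time: 3.35
ee_pos: [0.597, 0.1224, 0.034]
tcp_rot: [-179.6, -0.2, 125.0]
wrist_force: [-0.1, 0.5, -0.9]
opening: 0.0502
grasp_force: 0.0
time: 3.6
ee_pos: [0.6001, 0.123, 0.0355]
tcp_rot: [179.9, 0.0, 125.0]
wrist_force: [0.5, 0.2, 0.3]
opening: 0.0501
grasp_force: 0.0
```

View pics/d1.png

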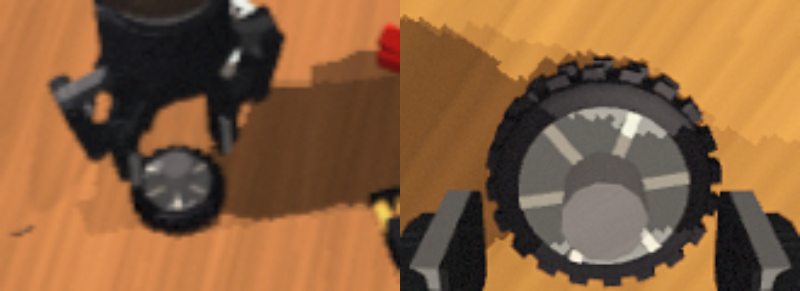

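Run:
```python
from h import *
i=bot.camera_info("wrist");o=bot.get_obs();print(o["ee_pos"],i["extrinsics"][:3,3].round(4))
f=lambda u,v:(170+(u-400)/400*165,150+v/291*120)
s=lambda u,v:(180+u/400*110,190+v/291*80)
print("hub",wray(f(604,220),.038,i).round(4),"side hub",ray("side",s(180,160),.038).round(4))
print("tyre",wray(f(604,172),.018,i).round(4),"side",ray("side",s(180,186),.018).round(4))
for z in(.0,.02,.03,.04,.05):print(z,"Ltip",wray(f(482,192),z,i).round(4),"Rtip",wray(f(722,192),z,i).round(4),"side",ray("side",s(135,180),z).round(4),ray("side",s(225,152),z).round(4))
```

```text
[0.60021069 0.12307501 0.03581293] [0.5617 0.1798 0.1822]
hub [0.6021 0.1244 0.038 ] side hub [0.5997 0.1198 0.038 ]
tyre [0.6002 0.1274 0.018 ] side [0.5994 0.1256 0.018 ]
0.0 Ltip [0.5803 0.0973 0.    ] Rtip [0.6348 0.1353 0.    ] side [0.632 0.115 0.   ] [0.5805 0.0834 0.    ]
0.02 Ltip [0.5782 0.1063 0.02  ] Rtip [0.6268 0.1402 0.02  ] side [0.6274 0.1277 0.02  ] [0.577  0.0968 0.02  ]
0.03 Ltip [0.5772 0.1109 0.03  ] Rtip [0.6227 0.1426 0.03  ] side [0.6251 0.1341 0.03  ] [0.5752 0.1035 0.03  ]
0.04 Ltip [0.5762 0.1154 0.04  ] Rtip [0.6187 0.1451 0.04  ] side [0.6229 0.1404 0.04  ] [0.5735 0.1102 0.04  ]
0.05 Ltip [0.5752 0.1199 0.05  ] Rtip [0.6147 0.1475 0.05  ] side [0.6206 0.1468 0.05  ] [0.5717 0.1168 0.05  ]
```

Three views agree on xy, and the fingertips measure close to reported TCP height. So I'll trust the images: down another 12 mm, then close.

```bash
python3 -m pendant '0 0 0.006 0 0.05;0 0 0.012 0 0.05;0 0 0.012 0 0.05'; python3 -m pendant '0 0 0 0 0;0 0 0 0 0;0 0 0 0 0;0 0 0 0 0;0 0 0 0 0' 25
python3 - <<'E'
from h import *
a=bot.camera('side')[190:270,180:290];b=bot.camera('wrist')[150:270,170:335]
cv2.imwrite('pics/d2.png',np.hstack([cv2.resize(a,(400,291)),cv2.resize(b,(400,291))]))
E
```

```text
time: 3.95
ee_pos: [0.5989, 0.1228, 0.0212]
tcp_rot: [-179.9, -0.0, 125.0]
wrist_force: [-0.7, 0.5, -0.8]
opening: 0.0499
grasp_force: 0.0
time: 4.37
ee_pos: [0.5997, 0.1229, 0.0228]
tcp_rot: [180.0, 0.0, 125.0]
wrist_force: [0.3, 0.7, -0.2]
opening: 0.0182
grasp_force: 24.5
```

Gripped at 18.2 mm with 24.5 N, TCP z 0.0228. Lifting.

```bash
python3 -m pendant '0 0 -0.02 0 0;0 0 -0.05 0 0;0 0 -0.07 0 0;0 0 -0.07 0 0;0 0 -0.07 0 0'
python3 - <<'E'
from h import *
go(.4953,.2905,.093,125)
cv2.imwrite('pics/d3.png',bot.camera('wrist')[100:300,100:400])
E
```

```text
time: 4.88
ee_pos: [0.6003, 0.1231, 0.0938]
tcp_rot: [179.9, 0.1, 125.0]
wrist_force: [0.4, -0.3, -1.3]
opening: 0.0187
grasp_force: 24.5
rel 0.1973 0.0101 dz 0.0008 turn 0.0 rows 4.7
```

View pics/d3.png

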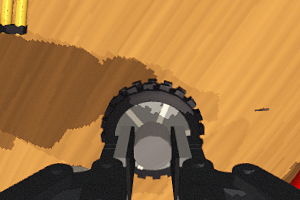

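The wheel is held level between the fingers at (150,140) in the crop. I'll carry it to the orange middle bay.

```bash
python3 -m pendant '0.038 0.002 0 0 0;0.078 0.004 0 0 0;0.118 0.006 0 0 0;0.158 0.008 0 0 0;0.197 0.01 0 0 0'; python3 -m pendant '0 0 0 0 0;0 0 0 0 0;0 0 0.02 0 0;0 0 0.04 0 0;0 0 0.04 0 0'
python3 - <<'E'
from h import *
go(.4953,.2905,.027,125)
E
```

```text
time: 5.35
ee_pos: [0.4928, 0.2909, 0.0909]
tcp_rot: [-179.9, -0.0, 125.0]
wrist_force: [0.4, 0.8, 0.3]
opening: 0.0187
grasp_force: 24.5
time: 5.77
ee_pos: [0.493, 0.2879, 0.0478]
tcp_rot: [-179.6, -0.0, 125.0]
wrist_force: [-0.3, -0.2, -0.7]
opening: 0.0185
grasp_force: 24.6
rel 0.0008 0.0034 dz 0.0208 turn -0.0 rows 0.1
```

```bash
python3 -m pendant '0 0 0.012 0 0;0 0 0.022 0 0;0 0 0.026 0 0;0 0 0.026 0 0'; python3 -m pendant '0 0 0 0 0.05;0 0 0 0 0.05;0 0 0 0 0.05;0 0 0 0 0.05'; python3 -m pendant '0 0 -0.03 0 0.05;0 0 -0.06 0 0.05;0 0 -0.08 0 0.05;0 0 -0.08 0 0.05'
python3 - <<'E'
from h import *
cv2.imwrite('pics/w4.png',bot.camera('wrist'))
go(.4545,.1325,.1,117.4)
E
```

```text
time: 6.1
ee_pos: [0.4948, 0.2895, 0.0263]
tcp_rot: [-180.0, 0.0, 125.0]
wrist_force: [0.6, 0.9, -0.2]
opening: 0.0186
grasp_force: 24.6
time: 6.43
ee_pos: [0.4948, 0.29, 0.0268]
tcp_rot: [180.0, 0.0, 125.0]
wrist_force: [0.3, -0.0, -0.2]
opening: 0.0498
grasp_force: 0.0
time: 6.77
ee_pos: [0.4965, 0.2911, 0.1117]
tcp_rot: [179.6, 0.0, 125.0]
wrist_force: [0.3, -0.0, 0.5]
opening: 0.0501
grasp_force: 0.0
rel -0.1058 -0.1247 dz 0.0093 turn 7.6 rows 3.9
```

View pics/w4.png

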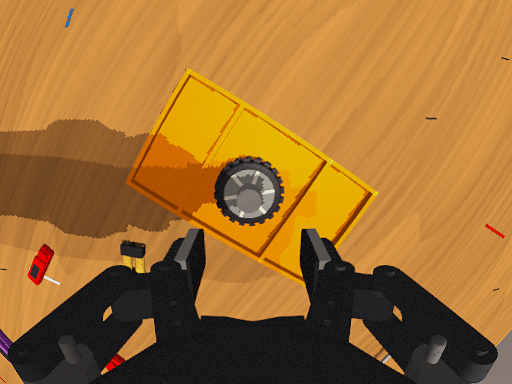

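The black wheel sits at (250,190) in the orange middle bay, whose centre is about (253,188). Next, the true fingertip height, using the known 50 mm gap between the tip corners.

```bash
python3 -m pendant '-0.021 -0.025 0 2 0.05;-0.042 -0.05 0 4 0.05;-0.065 -0.075 0 6 0.05;-0.09 -0.1 0 7.6 0.05;-0.106 -0.1247 0 7.6 0.05'; python3 -m pendant '0 0 0 0 0.05;0 0 0 0 0.05;0 0 0 0 0.05'
python3 - <<'E'
from h import *
i=bot.camera_info('wrist');o=bot.get_obs();im=bot.camera('wrist');print(o["ee_pos"],o["tcp_rot"])
r=np.radians(o["tcp_rot"][2])
for z in(.08,.09,.1,.11,.12):
  a,b=wray((204,230),z,i),wray((302,230),z,i);m=(a+b)/2-o["ee_pos"];print(z,np.linalg.norm(a-b).round(4),"fwd",(m[:2]@[np.cos(r),np.sin(r)]).round(4))
h=cv2.cvtColor(im,cv2.COLOR_BGR2HSV);cv2.imwrite('pics/w5.png',im)
go(.4545,.1325,.014,117.4)
E
```

```text
time: 7.23
ee_pos: [0.4526, 0.1297, 0.1053]
tcp_rot: [-179.9, 0.0, 117.3]
wrist_force: [0.7, -0.6, -0.3]
opening: 0.0499
grasp_force: 0.0
time: 7.48
ee_pos: [0.4534, 0.1318, 0.1061]
tcp_rot: [-180.0, -0.0, 117.4]
wrist_force: [0.6, -0.4, -0.3]
opening: 0.0501
grasp_force: 0.0
[0.4534015  0.13175445 0.10606327] [-1.79988536e+02 -1.41450362e-02  1.17408691e+02]
0.08 0.0623 fwd -0.0059
0.09 0.0587 fwd -0.0016
0.1 0.0551 fwd 0.0027
0.11 0.0515 fwd 0.007
0.12 0.0479 fwd 0.0114
rel -0.0001 0.0011 dz 0.0921 turn 0.1 rows 0.0
```

View pics/w5.png

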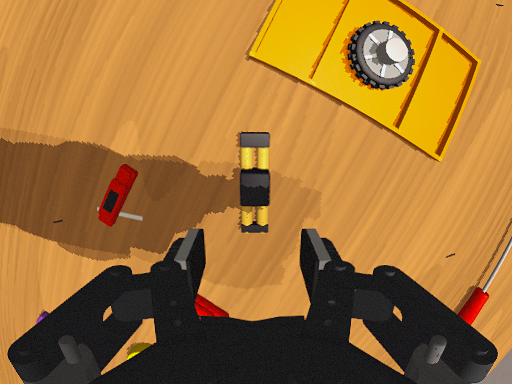

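The fork block is at (255,187), aligned and midway between the fingers. The tips are about 8 mm above TCP when open, so I'll grip at TCP z of about 0.011.

```bash
python3 -m pendant '0 0.001 0.04 0 0.05;0 0.001 0.07 0 0.05;0 0.001 0.09 0 0.05;0 0.001 0.095 0 0.05;0 0.001 0.095 0 0.05'; python3 -m pendant '0 0 0 0 0;0 0 0 0 0;0 0 0 0 0;0 0 0 0 0;0 0 0 0 0' 25;python3 -m pendant '0 0 -0.03 0 0;0 0 -0.06 0 0;0 0 -0.09 0 0;0 0 -0.09 0 0;0 0 -0.09 0 0'
python3 - <<'E'
from h import *
im=bot.camera('wrist')
c=np.array([.4953,.2897]);e=np.array([np.cos(np.radians(2)),np.sin(np.radians(2))])
print(c-.071*e,c+.071*e);go(*(c-.071*e),.1,92)
cv2.imwrite('pics/w6.png',im)
E
```

```text
time: 7.95
ee_pos: [0.4533, 0.1325, 0.01]
tcp_rot: [-179.8, -0.0, 117.5]
wrist_force: [0.0, -0.0, 0.9]
opening: 0.05
grasp_force: 0.0
time: 8.37
ee_pos: [0.4555, 0.1326, 0.0133]
tcp_rot: [179.8, 0.0, 117.4]
wrist_force: [-0.1, 1.7, 6.6]
opening: 0.0235
grasp_force: 25.8
time: 8.78
ee_pos: [0.4555, 0.1324, 0.1037]
tcp_rot: [179.8, 0.0, 117.4]
wrist_force: [-0.9, -0.1, -1.2]
opening: 0.0233
grasp_force: 25.1
[0.42434325 0.28722214] [0.56625675 0.29217786]
rel 0.1516 0.0445 dz 0.0021 turn 25.4 rows 3.8
```

View pics/w6.png

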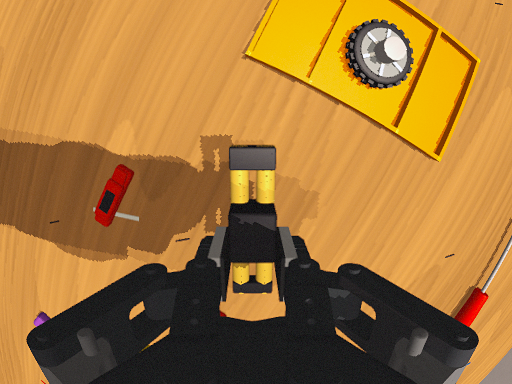

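Gripped at 23.5 mm. The arm rose 2–3 mm while closing (the pads swing forward), so I'll take TCP z 0.0133 as the grip height. On to the near orange bay.

```bash
python3 -m pendant '0.035 0.011 0 5 0;0.07 0.022 0 11 0;0.105 0.033 0 17 0;0.135 0.04 0 23 0;0.1516 0.0445 0 25.4 0'; python3 -m pendant '0 0 0 0 0;0 0 0 0 0;0 0 0.03 0 0;0 0 0.055 0 0;0 0 0.055 0 0'; python3 -m pendant '0 0 0 0 0;0 0 0 0 0'
python3 - <<'E'
from h import *
go(.4243,.2872,.0175,92)
E
```

```text
time: 9.25
ee_pos: [0.4223, 0.2893, 0.0999]
tcp_rot: [-179.9, 0.0, 91.8]
wrist_force: [0.2, -1.1, 0.5]
opening: 0.0232
grasp_force: 25.1
time: 9.67
ee_pos: [0.4217, 0.2844, 0.0413]
tcp_rot: [-179.6, 0.3, 92.0]
wrist_force: [-2.2, -0.4, -1.8]
opening: 0.0232
grasp_force: 25.0
time: 9.83
ee_pos: [0.4244, 0.2866, 0.0477]
tcp_rot: [180.0, -0.0, 92.0]
wrist_force: [0.9, -0.5, -0.1]
opening: 0.0233
grasp_force: 25.0
rel 0.0006 -0.0001 dz 0.0302 turn -0.0 rows 0.0
```

```bash
python3 -m pendant '0 0 0.01 0 0;0 0 0.02 0 0;0 0 0.027 0 0;0 0 0.03 0 0;0 0 0.03 0 0'; python3 -m pendant '0 0 0 0 0.033;0 0 0 0 0.033;0 0 0 0 0.033;0 0 0 0 0.033'; python3 -m pendant '0 0 -0.02 0 0.033;0 0 -0.05 0 0.033;0 0 -0.09 0 0.05;0 0 -0.09 0 0.05;0 0 -0.09 0 0.05'
python3 - <<'E'
from h import *
i=bot.camera_info('wrist');im=bot.camera('wrist');t=bot.camera('top');cv2.imwrite('pics/t7.png',t);cv2.imwrite('pics/w7.png',im)
h=cv2.cvtColor(im,cv2.COLOR_BGR2HSV);g=(h[...,2]<60).astype(np.uint8)*255
g[225:]=0
for c in cv2.findContours(g,0,2)[0]:
  if cv2.contourArea(c)>80:
    r=cv2.minAreaRect(c);print(np.round(r[0]),np.round(r[1]),wray(r[0],.029,i).round(4))
go(.4513,-.005,.1,168)
E
```

```text
time: 10.25
ee_pos: [0.4237, 0.2869, 0.0164]
tcp_rot: [-180.0, 0.0, 92.0]
wrist_force: [0.2, 0.3, -0.8]
opening: 0.0234
grasp_force: 25.2
time: 10.58
ee_pos: [0.4239, 0.2871, 0.0165]
tcp_rot: [-180.0, 0.0, 92.0]
wrist_force: [0.1, -0.1, 0.1]
opening: 0.0331
grasp_force: 0.0
time: 11.0
ee_pos: [0.4252, 0.288, 0.109]
tcp_rot: [179.8, -0.1, 92.0]
wrist_force: [0.5, -0.4, -0.0]
opening: 0.0501
grasp_force: 0.0
[250. 188.] [37. 28.] [0.4246 0.2962 0.029 ]
[331. 192.] [65. 66.] [0.4904 0.2951 0.029 ]
rel -0.2928 0.0171 dz 0.006 turn -76.0 rows 10.6
```

View pics/w7.png

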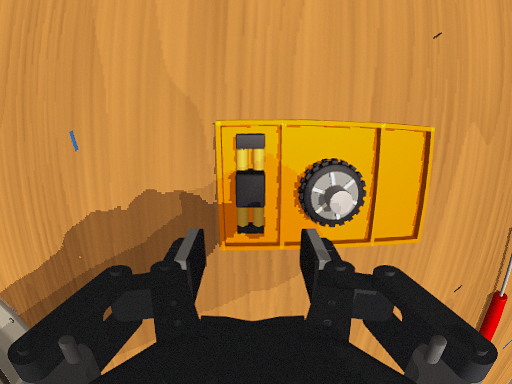

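The picture shows the fork lying centred in the near bay at (250,188) and the black wheel in the middle bay at (332,192). Next, the seat, turning to yaw 168.

```bash
python3 -m pendant '-0.03 0 0 -7 0.05;-0.06 0 0 -14 0.05;-0.09 0 0 -21 0.05;-0.12 0 0 -28 0.05;-0.15 0 0 -35 0.05'; python3 -m pendant '0 0 0 0 0.05'
python3 - <<'E'
from h import *
print(bot.get_obs()["q"].round(0));go(.4513,-.005,.1,168)
E
```

```text
time: 11.52
ee_pos: [0.4282, 0.136, 0.1049]
tcp_rot: [-179.9, -0.0, 127.3]
wrist_force: [0.8, 0.4, -0.2]
opening: 0.0499
grasp_force: 0.0
time: 11.6
ee_pos: [0.4283, 0.1337, 0.1051]
tcp_rot: [-179.8, 0.0, 127.4]
wrist_force: [0.5, 0.0, 1.2]
opening: 0.0502
grasp_force: 0.0
[ 17.  -9. -17.  82.  -0.  70.]
rel -0.1241 -0.0661 dz 0.0051 turn -40.6 rows 5.7
```

```bash
python3 -m pendant '-0.025 -0.013 0 -7 0.05;-0.05 -0.026 0 -14 0.05;-0.075 -0.04 0 -21 0.05;-0.1 -0.053 0 -28 0.05;-0.124 -0.066 0 -35 0.05'; python3 -m pendant '0 0 0 -5.6 0.05;0 0 0 -5.6 0.05;0 0 0 -5.6 0.05'
python3 - <<'E'
from h import *
i=bot.camera_info('wrist');im=bot.camera('wrist');h=cv2.cvtColor(im,cv2.COLOR_BGR2HSV)
m=(((h[...,0]<5)|(h[...,0]>174))&(h[...,1]>150)).astype(np.uint8)*255
m=cv2.morphologyEx(m,cv2.MORPH_CLOSE,np.ones((15,15)))
for c in cv2.findContours(m,0,2)[0]:
  if cv2.contourArea(c)>80:
    r=cv2.minAreaRect(c);print(np.round(r[0]),np.round(r[1]),r[2],wray(r[0],.02,i).round(4))
go(.4513,-.005,.0115,168)
E
```

```text
time: 12.02
ee_pos: [0.4504, -0.0017, 0.1052]
tcp_rot: [-180.0, -0.1, 161.9]
wrist_force: [0.1, 0.2, 0.1]
opening: 0.0499
grasp_force: 0.0
time: 12.27
ee_pos: [0.4505, -0.0005, 0.1055]
tcp_rot: [-180.0, -0.1, 167.0]
wrist_force: [-0.6, -0.0, 0.4]
opening: 0.0497
grasp_force: 0.0
[248. 194.] [105.  29.] 89.01223754882812 [ 0.4498 -0.003   0.02  ]
[306.  49.] [22. 77.] 85.38934326171875 [0.3468 0.067  0.02  ]
rel -0.0018 -0.0046 dz 0.0942 turn -1.0 rows 0.1
```

```bash
python3 -m pendant '-0.001 -0.003 0.04 -1 0.05;-0.001 -0.003 0.07 -1 0.05;-0.001 -0.003 0.09 -1 0.05;-0.001 -0.003 0.093 -1 0.05;-0.001 -0.003 0.093 -1 0.05'; python3 -m pendant '0 0 0 0 0;0 0 0 0 0;0 0 0 0 0;0 0 0 0 0;0 0 0 0 0' 25;python3 -m pendant '0 0 -0.03 0 0;0 0 -0.06 0 0;0 0 -0.09 0 0;0 0 -0.09 0 0;0 0 -0.09 0 0'
python3 - <<'E'
from h import *
go(.5663,.2922,.1,92)
E
```

```text
time: 12.73
ee_pos: [0.4502, -0.003, 0.0125]
tcp_rot: [-180.0, -0.2, 168.2]
wrist_force: [-0.7, 0.2, -0.1]
opening: 0.05
grasp_force: 0.0
time: 13.15
ee_pos: [0.4525, -0.0035, 0.0154]
tcp_rot: [179.9, 0.2, 168.2]
wrist_force: [-0.4, 2.2, 6.6]
opening: 0.0232
grasp_force: 25.5
time: 13.57
ee_pos: [0.4527, -0.0038, 0.1058]
tcp_rot: [180.0, 0.2, 168.2]
wrist_force: [-0.8, -0.3, -0.7]
opening: 0.0232
grasp_force: 24.8
rel -0.0507 0.313 dz 0.0058 turn 76.2 rows 10.6
```

```bash
python3 -m pendant '-0.005 0.03 0 7 0;-0.01 0.06 0 14 0;-0.015 0.09 0 21 0;-0.02 0.12 0 28 0;-0.025 0.155 0 35 0'; python3 -m pendant '0 0 0 0 0'
python3 - <<'E'
from h import *
go(.5663,.2922,.1,92)
E
```

```text
time: 13.98
ee_pos: [0.5072, 0.1437, 0.1025]
tcp_rot: [-179.9, -0.0, 132.8]
wrist_force: [-0.1, -0.5, -0.5]
opening: 0.0228
grasp_force: 24.8
time: 14.07
ee_pos: [0.5082, 0.147, 0.1019]
tcp_rot: [180.0, -0.1, 132.8]
wrist_force: [-0.5, -0.1, -0.4]
opening: 0.0232
grasp_force: 24.9
rel 0.0672 0.1412 dz 0.0019 turn 40.8 rows 5.7
```

```bash
python3 -m pendant '0.013 0.028 0 7 0;0.026 0.056 0 14 0;0.04 0.084 0 21 0;0.054 0.112 0 28 0;0.067 0.141 0 35 0'; python3 -m pendant '0 0 0 5.8 0;0 0 0 5.8 0;0 0 0.02 5.8 0;0 0 0.05 5.8 0;0 0 0.05 5.8 0';python3 -m pendant '0 0 0 0 0;0 0 0 0 0;0 0 0 0 0'
python3 - <<'E'
from h import *
go(.5663,.2922,.0195,92)
E
```

```text
time: 14.48
ee_pos: [0.5641, 0.2893, 0.1023]
tcp_rot: [-179.9, 0.0, 97.9]
wrist_force: [1.2, -0.1, -0.4]
opening: 0.0231
grasp_force: 24.9
time: 14.9
ee_pos: [0.5614, 0.286, 0.0476]
tcp_rot: [-179.6, 0.2, 92.6]
wrist_force: [-1.4, -0.4, -2.0]
opening: 0.0231
grasp_force: 25.0
time: 15.15
ee_pos: [0.565, 0.2882, 0.0556]
tcp_rot: [179.9, -0.1, 92.5]
wrist_force: [0.1, 0.1, -0.0]
opening: 0.0229
grasp_force: 25.0
rel 0.0039 0.0015 dz 0.0361 turn 0.5 rows 0.1
```

```bash
python3 -m pendant '0.003 0.0015 0.012 0.5 0;0.003 0.0015 0.024 0.5 0;0.003 0.0015 0.032 0.5 0;0.003 0.0015 0.036 0.5 0;0.003 0.0015 0.036 0.5 0'; python3 -m pendant '0 0 0 0 0.033;0 0 0 0 0.033;0 0 0 0 0.033;0 0 0 0 0.033'; python3 -m pendant '0 0 -0.02 0 0.033;0 0 -0.05 0 0.033;0 0 -0.09 0 0.05;0 0 -0.09 0 0.05;0 0 -0.09 0 0.05'
python3 - <<'E'
from h import *
i=bot.camera_info('wrist');im=bot.camera('wrist');h=cv2.cvtColor(im,cv2.COLOR_BGR2HSV);cv2.imwrite('pics/w8.png',im)
m=(((h[...,0]<5)|(h[...,0]>174))&(h[...,1]>150)).astype(np.uint8)*255
m=cv2.morphologyEx(m,cv2.MORPH_CLOSE,np.ones((15,15)))
for c in cv2.findContours(m,0,2)[0]:
  if cv2.contourArea(c)>80:
    r=cv2.minAreaRect(c);print(np.round(r[0]),np.round(r[1]),r[2],wray(r[0],.02,i).round(4))
g=(h[...,2]<60).astype(np.uint8)*255;g[225:]=0
for c in cv2.findContours(g,0,2)[0]:
  if cv2.contourArea(c)>80:
    r=cv2.minAreaRect(c);print(np.round(r[0]),np.round(r[1]),wray(r[0],.02,i).round(4))
go(.599,-.002,.1,120)
E
```

```text
time: 15.57
ee_pos: [0.5653, 0.2912, 0.0176]
tcp_rot: [-180.0, 0.0, 91.9]
wrist_force: [-3.1, -1.9, 8.2]
opening: 0.0229
grasp_force: 27.0
time: 15.9
ee_pos: [0.5655, 0.2912, 0.0171]
tcp_rot: [-180.0, 0.0, 91.9]
wrist_force: [-0.5, -0.4, -0.5]
opening: 0.033
grasp_force: 0.0
time: 16.32
ee_pos: [0.567, 0.292, 0.1104]
tcp_rot: [179.7, -0.1, 91.9]
wrist_force: [-0.0, 0.2, -0.4]
opening: 0.05
grasp_force: 0.0
[249. 191.] [104.  28.] 90.0 [0.5658 0.2944 0.02  ]
[250. 193.] [34. 15.] [0.5663 0.2927 0.02  ]
[ 96. 187.] [34. 33.] [0.4267 0.2934 0.02  ]
[170. 191.] [66. 65.] [0.4988 0.2923 0.02  ]
[ 95. 144.] [12. 26.] [0.4294 0.3326 0.02  ]
rel -0.2945 0.023 dz 0.0083 turn -28.1 rows 7.1
```

The seat measures (0.566, 0.293) in the far bay, with fork and wheel unchanged, so the orange kit is done. Next, the white wheel.

```bash
python3 -m pendant '-0.037 0.003 0 -2 0.05;-0.074 0.006 0 -7 0.05;-0.111 0.009 0 -14 0.05;-0.148 0.012 0 -21 0.05;-0.185 0.015 0 -28 0.05'; python3 -m pendant '0 0 0 0 0.05'
python3 - <<'E'
from h import *
go(.599,-.002,.1,120)
E
```

```text
time: 16.78
ee_pos: [0.586, 0.1053, 0.1058]
tcp_rot: [-179.9, -0.0, 120.3]
wrist_force: [1.3, -0.1, -0.1]
opening: 0.0499
grasp_force: 0.0
time: 16.87
ee_pos: [0.5865, 0.1015, 0.1059]
tcp_rot: [-179.8, 0.0, 120.3]
wrist_force: [-0.8, -0.2, -0.3]
opening: 0.0498
grasp_force: 0.0
rel -0.0957 -0.0414 dz 0.0059 turn 0.3 rows 2.5
```

```bash
python3 -m pendant '-0.032 -0.014 0 0 0.05;-0.064 -0.027 0 0 0.05;-0.096 -0.041 0 0 0.05;-0.096 -0.041 0 0 0.05;-0.096 -0.041 0 0 0.05'
python3 - <<'E'
from h import *
i=bot.camera_info('wrist');im=bot.camera('wrist');h=cv2.cvtColor(im,cv2.COLOR_BGR2HSV)
m=((h[...,1]<70)&(h[...,2]>150)).astype(np.uint8)*255;m[:130]=0;m[235:]=0
m=cv2.morphologyEx(m,cv2.MORPH_CLOSE,np.ones((9,9)))
for c in cv2.findContours(m,0,2)[0]:
  if cv2.contourArea(c)>300:
    r=cv2.minAreaRect(c);print(np.round(r[0]),np.round(r[1]),wray(r[0],.014,i).round(4))
go(.599,-.002,.0228,120)
E
```

```text
time: 17.28
ee_pos: [0.5985, 0.0019, 0.1059]
tcp_rot: [-179.9, -0.1, 119.7]
wrist_force: [1.1, 0.6, -0.1]
opening: 0.05
grasp_force: 0.0
[252. 196.] [69. 67.] [6.01e-01 3.00e-04 1.40e-02]
rel -0.0046 -0.0021 dz 0.0834 turn -0.2 rows 0.1
```

```bash
python3 -m pendant '0 0 0.04 0 0.05;0 0 0.07 0 0.05;0 0 0.081 0 0.05;0 0 0.083 0 0.05;0 0 0.083 0 0.05'; python3 -m pendant '0 0 0 0 0;0 0 0 0 0;0 0 0 0 0;0 0 0 0 0;0 0 0 0 0' 25;python3 -m pendant '0 0 -0.03 0 0;0 0 -0.06 0 0;0 0 -0.08 0 0;0 0 -0.08 0 0;0 0 -0.08 0 0'
python3 - <<'E'
from h import *
go(.5375,-.2955,.1,105)
E
```

```text
time: 17.75
ee_pos: [0.5988, 0.0043, 0.0245]
tcp_rot: [-179.9, -0.0, 120.0]
wrist_force: [0.4, -0.5, -0.1]
opening: 0.0498
grasp_force: 0.0
time: 18.17
ee_pos: [0.6003, 0.0036, 0.0266]
tcp_rot: [179.8, 0.1, 119.9]
wrist_force: [-0.0, 1.2, 6.2]
opening: 0.0188
grasp_force: 24.3
time: 18.58
ee_pos: [0.6002, 0.0034, 0.1066]
tcp_rot: [179.8, 0.1, 119.9]
wrist_force: [0.4, -0.4, -0.6]
opening: 0.0182
grasp_force: 24.6
rel -0.2279 -0.2033 dz 0.0066 turn 14.9 rows 7.3
```

```bash
python3 -m pendant '-0.028 -0.025 0 3 0;-0.057 -0.05 0 6 0;-0.085 -0.075 0 9 0;-0.113 -0.101 0 12 0;-0.141 -0.126 0 15 0'; python3 -m pendant '0 0 0 0 0;0 0 0 0 0'
python3 - <<'E'
from h import *
go(.5375,-.2955,.1,105)
E
```

```text
time: 19.0
ee_pos: [0.559, -0.1831, 0.1035]
tcp_rot: [-179.9, -0.0, 104.8]
wrist_force: [0.1, 0.0, 0.2]
opening: 0.0182
grasp_force: 24.6
time: 19.17
ee_pos: [0.5591, -0.1833, 0.1034]
tcp_rot: [-179.9, -0.1, 104.7]
wrist_force: [-0.1, 0.3, -0.3]
opening: 0.0183
grasp_force: 24.6
rel -0.103 -0.0494 dz 0.0034 turn -0.3 rows 2.7
```

```bash
python3 -m pendant '-0.035 -0.017 0 0 0;-0.07 -0.033 0 0 0;-0.103 -0.049 0.01 0 0;-0.103 -0.049 0.04 0 0;-0.103 -0.049 0.05 0 0'; python3 -m pendant '0 0 0 0 0;0 0 0 0 0'
python3 - <<'E'
from h import *
go(.5375,-.2955,.0305,105)
E
```

```text
time: 19.58
ee_pos: [0.5379, -0.2935, 0.0505]
tcp_rot: [-179.8, -0.2, 104.8]
wrist_force: [-0.1, 0.6, -1.4]
opening: 0.0186
grasp_force: 24.6
time: 19.75
ee_pos: [0.5393, -0.292, 0.0541]
tcp_rot: [-179.9, -0.1, 105.0]
wrist_force: [0.8, -0.7, 0.6]
opening: 0.0183
grasp_force: 24.6
rel -0.0029 -0.0026 dz 0.0236 turn 0.0 rows 0.1
```

```bash
python3 -m pendant '-0.002 -0.002 0.01 0 0;-0.002 -0.002 0.019 0 0;-0.002 -0.002 0.023 0 0;-0.002 -0.002 0.023 0 0'; python3 -m pendant '0 0 0 0 0.05;0 0 0 0 0.05;0 0 0 0 0.05;0 0 0 0 0.05'; python3 -m pendant '0 0 -0.03 0 0.05;0 0 -0.06 0 0.05;0 0 -0.08 0 0.05;0 0 -0.08 0 0.05;0 0 -0.08 0 0.05'
python3 - <<'E'
from h import *
i=bot.camera_info('wrist');im=bot.camera('wrist');h=cv2.cvtColor(im,cv2.COLOR_BGR2HSV);cv2.imwrite('pics/w9.png',im)
m=((h[...,1]<70)&(h[...,2]>150)).astype(np.uint8)*255;m[:130]=0;m[235:]=0
m=cv2.morphologyEx(m,cv2.MORPH_CLOSE,np.ones((9,9)))
for c in cv2.findContours(m,0,2)[0]:
  if cv2.contourArea(c)>300:
    r=cv2.minAreaRect(c);print(np.round(r[0]),np.round(r[1]),wray(r[0],.017,i).round(4))
go(.59,-.1275,.1,75)
E
```

```text
time: 20.08
ee_pos: [0.5375, -0.2955, 0.0304]
tcp_rot: [-179.9, -0.1, 104.9]
wrist_force: [-0.1, -0.4, -0.1]
opening: 0.0182
grasp_force: 24.6
time: 20.42
ee_pos: [0.5381, -0.2963, 0.0321]
tcp_rot: [180.0, 0.0, 104.9]
wrist_force: [-0.4, -0.4, -0.2]
opening: 0.0502
grasp_force: 0.0
time: 20.83
ee_pos: [0.5386, -0.2967, 0.1132]
tcp_rot: [179.9, 0.1, 104.9]
wrist_force: [-0.2, 0.9, -0.2]
opening: 0.0499
grasp_force: 0.0
[251. 193.] [67. 69.] [ 0.5398 -0.2983  0.017 ]
rel 0.1498 0.0936 dz 0.0116 turn 29.9 rows 4.2
```

White wheel measures (0.540, −0.298), which is the bay centre. Now the stand.

```bash
python3 -m pendant '0.032 0.02 0 6 0.05;0.064 0.04 0 12 0.05;0.096 0.06 0 18 0.05;0.128 0.08 0 24 0.05;0.15 0.0936 0.01 29.9 0.05'; python3 -m pendant '0 0 0 0 0.05;0 0 0 0 0.05;0 0 0 0 0.05'
python3 - <<'E'
from h import *
i=bot.camera_info('wrist');im=bot.camera('wrist');h=cv2.cvtColor(im,cv2.COLOR_BGR2HSV)
m=((h[...,0]>45)&(h[...,0]<85)&(h[...,1]>80)).astype(np.uint8)*255
m=cv2.morphologyEx(m,cv2.MORPH_CLOSE,np.ones((15,15)))
for c in cv2.findContours(m,0,2)[0]:
  if cv2.contourArea(c)>300:
    r=cv2.minAreaRect(c);print(np.round(r[0]),np.round(r[1]),r[2],wray(r[0],.02,i).round(4))
go(.59,-.1275,.0135,75)
E
```

```text
time: 21.3
ee_pos: [0.5905, -0.1245, 0.1018]
tcp_rot: [180.0, -0.0, 74.8]
wrist_force: [1.0, -0.2, -0.2]
opening: 0.0499
grasp_force: 0.0
time: 21.55
ee_pos: [0.5892, -0.1273, 0.1006]
tcp_rot: [-179.9, 0.0, 75.1]
wrist_force: [-0.4, 0.3, -0.4]
opening: 0.05
grasp_force: 0.0
[250. 352.] [187.  63.] -0.0 [ 0.544  -0.2928  0.02  ]
[252. 188.] [99. 30.] 90.0 [ 0.5919 -0.1196  0.02  ]
[466. 137.] [188.  54.] 74.61152648925781 [ 0.7947 -0.1233  0.02  ]
rel 0.0005 0.0006 dz 0.0875 turn 0.0 rows 0.0
```

```bash
python3 -m pendant '0.003 0.001 0.04 0 0.05;0.003 0.001 0.07 0 0.05;0.003 0.001 0.085 0 0.05;0.003 0.001 0.0865 0 0.05;0.003 0.001 0.0865 0 0.05'; python3 -m pendant '0 0 0 0 0;0 0 0 0 0;0 0 0 0 0;0 0 0 0 0;0 0 0 0 0' 25;python3 -m pendant '0 0 -0.03 0 0;0 0 -0.06 0 0;0 0 -0.09 0 0;0 0 -0.09 0 0;0 0 -0.09 0 0'
python3 - <<'E'
from h import *
c=np.array([.5375,-.2955]);e=np.array([np.cos(np.radians(11.2)),np.sin(np.radians(11.2))])
print(c+.071*e,c-.071*e);go(*(c+.071*e),.1,101.2)
E
```

```text
time: 22.02
ee_pos: [0.5907, -0.1255, 0.0145]
tcp_rot: [-179.9, 0.0, 74.9]
wrist_force: [0.0, -0.2, 1.0]
opening: 0.0502
grasp_force: 0.0
time: 22.43
ee_pos: [0.5926, -0.1252, 0.0172]
tcp_rot: [179.8, 0.0, 75.0]
wrist_force: [-0.5, -2.3, 7.0]
opening: 0.023
grasp_force: 25.0
time: 22.85
ee_pos: [0.5929, -0.1248, 0.1079]
tcp_rot: [179.7, -0.0, 75.0]
wrist_force: [0.1, -1.0, 0.2]
opening: 0.0229
grasp_force: 24.8
[ 0.60714782 -0.28170936] [ 0.46785218 -0.30929064]
rel -0.1479 0.0544 dz 0.0079 turn -26.2 rows 3.8
```

```bash
python3 -m pendant '-0.032 0.012 0 -6 0;-0.064 0.024 0 -12 0;-0.096 0.035 0 -18 0;-0.128 0.047 0 -24 0;-0.148 0.0544 0 -26.2 0'; python3 -m pendant '0 0 0 0 0;0 0 0 0 0;0 0 0.03 0 0;0 0 0.055 0 0;0 0 0.055 0 0'; python3 -m pendant '0 0 0 0 0;0 0 0 0 0;0 0 0 0 0'
python3 - <<'E'
from h import *
go(.6071,-.2817,.021,101.2)
E
```

```text
time: 23.27
ee_pos: [0.6052, -0.2843, 0.1037]
tcp_rot: [-179.9, -0.0, 101.5]
wrist_force: [-0.7, -0.9, -0.3]
opening: 0.0231
grasp_force: 24.8
time: 23.68
ee_pos: [0.6032, -0.2792, 0.0441]
tcp_rot: [-179.6, -0.3, 101.2]
wrist_force: [-0.7, 1.6, -1.5]
opening: 0.0233
grasp_force: 24.8
time: 23.93
ee_pos: [0.6067, -0.2815, 0.0522]
tcp_rot: [179.9, 0.1, 101.2]
wrist_force: [-0.8, -0.2, -0.2]
opening: 0.0233
grasp_force: 24.8
rel -0.0003 0.0003 dz 0.0312 turn 0.0 rows 0.0
```

```bash
python3 -m pendant '0 0 0.012 0 0;0 0 0.022 0 0;0 0 0.029 0 0;0 0 0.031 0 0;0 0 0.031 0 0'; python3 -m pendant '0 0 0 0 0.033;0 0 0 0 0.033;0 0 0 0 0.033;0 0 0 0 0.033'; python3 -m pendant '0 0 -0.02 0 0.033;0 0 -0.05 0 0.033;0 0 -0.09 0 0.05;0 0 -0.09 0 0.05;0 0 -0.09 0 0.05'; python3 -m pendant '0.02 0 -0.03 0 0.05;0.05 0 -0.06 0 0.05;0.09 0 -0.08 0 0.05;0.12 0 -0.08 0 0.05;0.14 0 -0.08 0 0.05';  python3 -m pendant '0 0 0 0 0.05;0 0 0 0 0.05;0 0 0 0 0.05'
python3 - <<'E'
from h import *
cv2.imwrite('pics/f.png',np.vstack([cv2.resize(bot.camera('side')[80:360,130:400],(540,560))[:300*2:1]]))
t=bot.camera('top')[140:265];cv2.imwrite('pics/ft.png',t)
s=bot.camera('side')
a=cv2.resize(t,(800,195));b=cv2.resize(s[95:360,120:390],(400,393));c=cv2.resize(t[:,335:425],(283,393))
cv2.imwrite('pics/fin.png',np.vstack([a,np.hstack([b,c,np.zeros((393,117,3),np.uint8)])]))
E
```

```text
time: 24.35
ee_pos: [0.6056, -0.2815, 0.0192]
tcp_rot: [180.0, -0.0, 101.2]
wrist_force: [-1.9, 1.5, 6.0]
opening: 0.0229
grasp_force: 27.4
time: 24.68
ee_pos: [0.6056, -0.2815, 0.0186]
tcp_rot: [-180.0, -0.0, 101.2]
wrist_force: [0.1, 0.1, -0.4]
opening: 0.0329
grasp_force: 0.0
time: 25.1
ee_pos: [0.6071, -0.2823, 0.1121]
tcp_rot: [179.8, 0.2, 101.2]
wrist_force: [0.4, 0.2, -0.8]
opening: 0.0501
grasp_force: 0.0
time: 25.52
ee_pos: [0.5783, -0.1418, 0.1899]
tcp_rot: [179.9, 0.0, 101.3]
wrist_force: [-0.3, -0.2, -0.0]
opening: 0.05
grasp_force: 0.0
time: 25.77
ee_pos: [0.5785, -0.1446, 0.188]
tcp_rot: [-179.9, -0.0, 101.2]
wrist_force: [-0.3, -0.5, 0.4]
opening: 0.05
grasp_force: 0.0
```

View pics/fin.png

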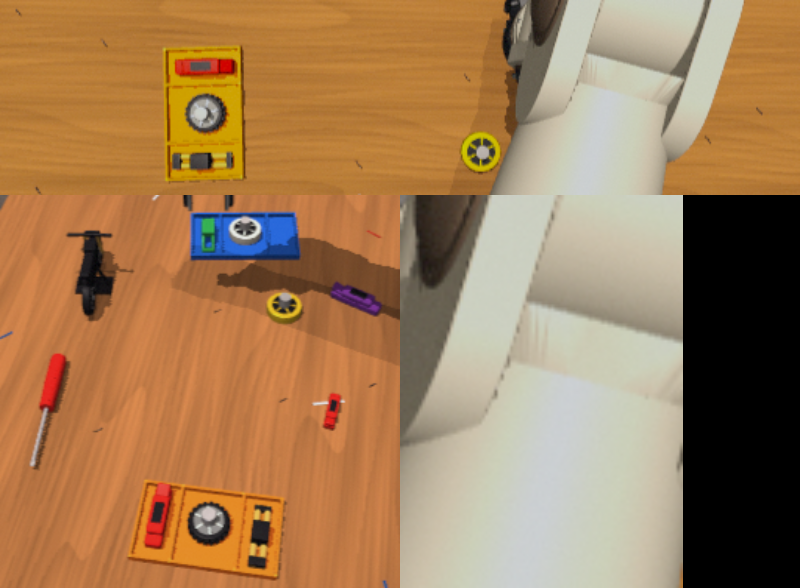

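The final picture shows the orange tray with seat, black wheel and fork, and the blue tray with stand and white wheel. All lie flat, the robot is clear, and the yellow wheel, bike and screwdriver haven't moved.

```bash
python3 -c "
from workcell import bot
print(bot.job_done())"
```

```text
the job is handed in; nothing more can be done
None
```

I made up both kits, the orange tray first and then the blue, and handed the job in about 26 s into the 106 s allowed; no verdict came back, but the last camera check showed every part in its bay and the yellow wheel, bike and screwdriver where they started.

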